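# Lengthen the shoe form by one hole

### The arm

A 6-joint arm with a two-finger parallel gripper is mounted at the origin on the work surface. World frame = base frame: x ahead of the robot, y to its left, z up, the work surface at z = 0. Lengths are in m, angles in rad, forces in N, time in s.
With the tool pointing down it reaches from about 0.375 to 0.9 m from the base axis. Payload 3.1 kg.
Tool frame: the origin (TCP) lies at the very end of the fingers, on their centre line; the grasp point (between the pads) lies 19 mm behind it (robot.grip_depth is the distance from the TCP to the grasp point, in m); z points along the fingers, y is the direction in which the jaws open and shut (so a half turn about z gives the same grasp; the last joint's range is limited). The gripper opens to 87 mm and grips with 3 to 60 N. Pads are 19 mm wide; open, the fingers measure 117 mm over their backs; the gripper's body (75 mm by 190 mm) begins 51 mm behind the grasp point.
Start: joints at [-1.468, 0.527, 1.433, -0, 1.181, -0.178], TCP at [0.173, -0.6, 0.223] pointing down, gripper open.
Joint ranges: [-3.08, 3.08], [-0.75, 2.2], [0.22, 2.44], [-1.43, 4.57], [0, 2.65], [-2.85, 2.85]. Speed limits (rad/s): [2.79, 2.79, 3.14, 3.14, 3.14, 3.14].

### API

Orientations are given as a unit quaternion [x, y, z, w].
In Python, from rig import robot gives the robot as it stands.
- The arm moves only by the tool drive_tool, never from a script. Its argument "series" is a list of rows, each a list of 7 numbers: the shift along the tool's x, y, z in m, then the turn, a rotation vector about the tool's x, y, z in degrees, then the opening, from 0 (shut) to 1 (fully open). A call has 1 to 5 rows; each row shifts and turns the commanded pose from where the row before left it, along the tool's axes as they then stand; what a row does not reach is not made up. A row lasts 1/8 s, in which the tool goes at most 62.5 mm and 10.7 degrees, less where a joint would pass 70% of its speed; a pose out of reach is approached as far as the arm can. A call is refused whole if a number of a shift passes 0.0625 or a number of a turn 10.7, either way. A call with a gripper value outside its range is refused whole. The fingers move at their own pace and stop on an object; "squeeze" is the grip in N (left out, the last holds). Time passes only in rows, so rows that do not move let the fingers close. It gives the time, the measured TCP pose, the force and the opening at its end, in the units of the state.
- robot.get_obs(): the state, without advancing time (a new reading comes with each control period).
- robot.camera(name): name is "scene" or "top"; returns (picture, depth): 420x560x3 uint8, blue, green, red; 420x560 float32, m along the optical axis (not along the pixel's ray), 0 where there is no reading.
- robot.camera_model(name): a dict with "fx", "fy", "cx", "cy" (pixels), "k1" (the pictures are not rectified: a ray, as slopes to the right and down, at radius r is drawn at 1 + k1 r^2 times it, then the intrinsics apply), "R" (3x3) and "t" (3): a world point X has camera coordinates R X + t. Camera axes: x right, y down, z forward; pixel columns grow to the right and rows downward; lengths in m; the calibration is good to about 2 mm. A picture is of the moment at which its call begins. camera_model takes no time and is no camera call.
- robot.hand_in(): hands the job in, once; it reports no verdict.
The state is a dict: "time": time; "q": joint angles; "joint_velocities": joint speeds; "joint_torque": joint torques, N m; "position": TCP position; "tool_rot": TCP orientation; "ft_force": force on the tool from outside, world axes, zero at the start; "moment": the same for the moment, N m; "grip_width": finger opening in m.
Only numpy, scipy, OpenCV 4.12 (cv2) and the standard library are available. Lean on these libraries where they do the work, as an engineer would, in place of code of your own. Each camera call takes 0.05 s, during which the arm holds its last target. There are 200 camera calls.

### The job

The next pair of shoes is one size longer: lengthen the adjustable shoe form by one hole. Pinch its spring button flush with the tube, draw the toe end gently away from the heel until the button snaps out through the next hole, without wrenching the button against the edge of a hole, and then flip the clamp lever over until it lies flat. Leave the other things on the bench where they are.

Things in the scene. Friction and masses are not known exactly. Their poses are not given: they have to be found in the camera images.
- jig: Fixed part of the adjustable shoe form: dark steel base plate 100 (x) x 340 (y) x 12 mm, wooden heel block on a post at the -y end, and from the heel a fixed 24 mm square bar along +y, 90 mm above the bench. Origin: on the bench straight below the snap button. +y points to the toe, z up, +x (away from the robot, within 0.4 rad) is the button's side. All but the lever stays below 122 mm.
- sleeve: Telescoping outer tube: square aluminium, 30 x 30 mm, 2 mm wall, sliding on the bar along jig y. Origin: on its axis (90 mm above the bench) at the hole where the button starts; axes as the jig's. Bare from y = -61 mm (clamp collar 40 x 40 x 24 mm) to y = +60 mm (green toe form, 64 mm across, 85 mm long). Sliding friction 2.5 N; 15 to 20 N for the first few mm, as the button's dome is wedged under.
- sleeve_hole (a point): Middle, on the tube's +x face, of the square hole (13.6 mm) in which the button starts. A hole 33 mm to its +y is one size shorter. The next one for lengthening lies 27 to 51 mm to its -y: drilled by hand, it differs from piece to piece, so feel for the snap. To lengthen, the tube moves along +y and the button stays.
- sleeve_slide (a joint): How far the sleeve has been drawn out along the jig's +y, in m: 0 at the start, grows as the form gets longer; stops at -0.035 and 0.058.
- button: Snap button: domed steel pin 12 mm in diameter on the fixed bar, origin on the bar's axis 90 mm above the bench, pointing along jig +x. Spring 2 N when out, 4 N when flush. Held flush by a finger flat on the tube's wall, with the other finger on the opposite wall, its dome lets the tube be drawn over it. Out in a hole it locks the tube, with 0.8 mm of play each way; over 12 N on it does damage.
- button_tip (a point): Top of the button's dome: jig x = 20 mm when fully out, 5 mm proud of the tube's wall face (x = 15 mm).
- button_press (a joint): How far the button is pressed in, in m: 0 fully out, 0.005 flush with the tube, 0.007 when it is under the tube's wall.
- lever_turn (a joint): Clamp lever's angle in rad: 0 leaning 0.35 rad from upright towards jig +x (it starts between 0 and 0.3), growing as it is flipped over the top towards jig -x; at 1.92 it lies flat on the collar, pointing along jig -x. Friction (0.08 N m) keeps it where it is left.
- lever_tip (a point): Free end of the black clamp lever, a bar 8 x 14 mm, 50 mm long. Its hinge runs along jig y at sleeve x = +14 mm, y = -73 mm, 116 mm above the bench, and moves along with the sleeve.
- hammer: Bystander: hammer lying on the bench.
- brush: Bystander: brush lying on the bench.
- tub: Bystander: white plastic bowl, 120 mm across, 70 mm high.
- bottle_a: Bystander: blue bottle, 60 mm across, 170 mm high.
- bottle_b: Bystander: blue bottle, 60 mm across, 170 mm high.
- tin: Bystander: tin, 70 mm across, 60 mm high.
- block_a: Bystander: wooden block 35 x 55 x 35 mm standing beside the jig's base on its +x side.
- block_b: Bystander: dark wooden block 35 x 55 x 35 mm beside the jig's base on its -x side.

How it is judged:
On the way, in this order (a step that is already met when the one before it is completed fails the run):
1. the button is pressed flush with the tube (value of joint button_press above 0.0042 m), for 0.05 s.
2. the tube is drawn out to the next hole and the button has snapped out through it (value of joint sleeve_slide between 0.024 and 0.054 m and value of joint button_press below 0.0015 m), for 0.2 s.
3. the clamp lever is flipped over flat (value of joint lever_turn above 1.75 rad), for 0.2 s.
At the end, for the whole second after the job is handed in: The tube is drawn out by one hole (24 to 54 mm), the snap button stands out of the next hole (pressed in by less than 1.5 mm), the clamp lever lies flat (1.75 rad or more), and the tube is at rest (all of step 2 and value of joint lever_turn above 1.75 rad and linear speed of sleeve below 0.01 m/s); the robot touches nothing.
It fails at once if the button is wrenched against the tube (more than 12 N) (contact force between button and sleeve above 12 N).
It fails at once if another thing on the bench is moved by more than 30 mm (distance of any of hammer, brush, tub, bottle_a, bottle_b, tin, block_a, block_b from where it was at the start of the episode above 0.03 m).
It also fails if it takes over 59 s, if anything falls off the work surface, if the arm or the gripper's body presses on something with over 40 N, if the wrist force passes 120 N, or if a joint passes its speed limit or range.

## Working session

There is one attempt and no reset: what is moved stays moved. The work goes in short steps, Python scripts to look and compute and a tool call to move; the robot and the scene stay as the last step left them, time stands still between calls to the robot, and variables do not carry over. Pictures are saved under pics/ and viewed, about 8 in all and at most 12, crops included, and the job is handed in when it is done.

Besides the shell and the picture viewer there is one more tool, called after "Request:" by a JSON object that holds its "op" and its "data". drive_tool: Moves the arm, as the interface text tells. Its arguments: {"type":"object","properties":{"series":{"type":"array"},"squeeze":{"type":"number"}},"required":["series"]}

```bash
ls; mkdir -p pics; python3 - <<'E'
from rig import robot
import cv2,numpy as np
o=robot.get_obs(); print(o)
for n in("scene","top"):
    p,d=robot.camera(n); cv2.imwrite(f"pics/{n}0.png",p); np.save(f"pics/{n}0.npy",d)
    m=robot.camera_model(n); print(n,m)
E
```

```text
pics
{'time': 0.0, 'q': array([-1.46848518e+00,  5.28440253e-01,  1.43389954e+00, -3.41712142e-05,
        1.18138722e+00, -1.78487630e-01]), 'joint_velocities': array([-2.54337920e-04, -2.68501535e-03,  5.90330414e-05,  1.13888262e-03,
       -1.26008561e-03,  4.21324045e-04]), 'joint_torque': array([-1.75875586e-03, -4.40047324e+01, -1.76593423e+01,  6.29970711e-02,
        5.84542227e-02, -1.75996338e-04]), 'position': array([ 0.17315257, -0.59977605,  0.22158843]), 'tool_rot': array([ 9.90158711e-01,  1.39944945e-01,  2.48490638e-05, -1.06700661e-03]), 'ft_force': array([-1.0048904 ,  0.1812735 ,  0.39213058]), 'moment': array([ 0.03368896, -0.00254597,  0.04071737]), 'grip_width': 0.08707402119459923}
scene {'fx': 511.1109153111967, 'fy': 511.1109153111967, 'cx': 282.3729441948978, 'cy': 207.9386062714612, 'k1': -0.040498271618859154, 'R': array([[ 0.73544921,  0.67748565,  0.01129869],
       [ 0.53442477, -0.56973625, -0.62433226],
       [-0.41653887,  0.46520297, -0.78107718]]), 't': array([-0.42257678, -0.22580757,  1.62940975])}
top {'fx': 474.637744023921, 'fy': 474.637744023921, 'cx': 281.0591674222134, 'cy': 211.62521447048323, 'k1': -0.07188284152246131, 'R': array([[ 0.02613327, -0.99943258,  0.02125034],
       [-0.98269215, -0.02958377, -0.18286862],
       [ 0.18339352, -0.01610359, -0.98290767]]), 't': array([-0.02388591,  0.60457647,  1.5086264 ])}
```

View pics/scene0.png

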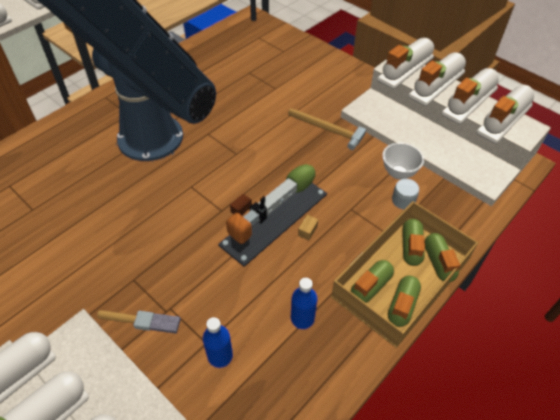

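View pics/top0.png

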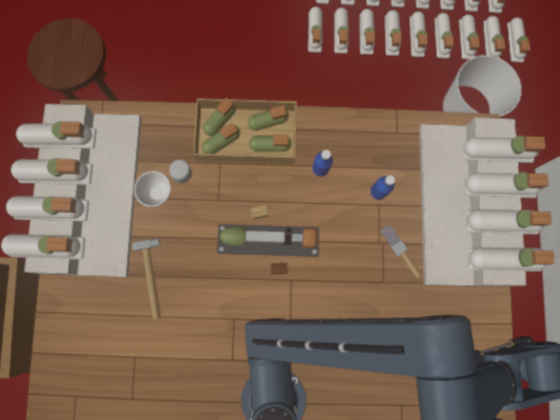

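The scene view shows the jig at about (275,215), with the heel at (238,230) and the toe at (302,178). In the top view the jig lies at (268,240), with the toe on the left (+y) and the blocks at (259,212) and (279,268). Next I'll fit the jig pose.

```bash
cat > h.py <<'E'
import numpy as np,cv2
from rig import robot
def K(m): return np.array([[m['fx'],0,m['cx']],[0,m['fy'],m['cy']],[0,0,1.]]),np.array([m['k1'],0,0,0])
def cloud(n,d):
    m=robot.camera_model(n);k,D=K(m);h,w=d.shape
    u,v=np.meshgrid(np.arange(w),np.arange(h))
    s=cv2.undistortPoints(np.stack([u,v],-1).reshape(-1,1,2).astype(float),k,D).reshape(h,w,2)
    P=np.dstack([s*d[...,None],d])
    return (P-m['t'])@m['R']
def proj(n,X):
    m=robot.camera_model(n);k,D=K(m)
    return cv2.projectPoints(np.atleast_2d(X).astype(float),cv2.Rodrigues(m['R'])[0],m['t'],k,D)[0].reshape(-1,2)
def ray(n,uv,z):
    m=robot.camera_model(n);k,D=K(m)
    s=cv2.undistortPoints(np.array(uv,float).reshape(-1,1,2),k,D).reshape(-1,2)
    r=np.c_[s,np.ones(len(s))]@m['R'];c=-m['R'].T@m['t']
    return c+r*((z-c[2])/r[:,2])[:,None]
E
python3 - <<'E'
from h import *
for n in("top","scene"):
    d=np.load(f"pics/{n}0.npy");p=cv2.imread(f"pics/{n}0.png");P=cloud(n,d)
    c=ray("top",[[268,240]],0.012)[0]
    near=(np.hypot(P[...,0]-c[0],P[...,1]-c[1])<0.25)&(d>0)
    dark=(p.max(2)<75)&near&(P[...,2]>0.004)&(P[...,2]<0.022)
    # base plate outline
    k,lab,st,_=cv2.connectedComponentsWithStats(dark.astype(np.uint8));i=1+np.argmax(st[1:,4])
    X=P[lab==i];r=cv2.minAreaRect(X[:,:2].astype(np.float32));print(n,c,"plate",r,X[:,2].mean(),len(X))
    t=near&(P[...,2]>0.098)&(P[...,2]<0.112);X=P[t]
    print("top pts",len(X),cv2.minAreaRect(X[:,:2].astype(np.float32)))
    hi=near&(P[...,2]>0.125);print("lever",P[hi].round(3)[:40].tolist(),np.argwhere(hi)[:40].tolist())
    x,y,w,h=((200,210,130,70) if n=="top" else (210,155,130,115))
    cv2.imwrite(f"pics/{n}0c.png",cv2.resize(p[y:y+h,x:x+w],None,fx=5,fy=5,interpolation=cv2.INTER_CUBIC))
E
python3 - <<'E'
import cv2,numpy as np
a=cv2.imread('pics/top0c.png');b=cv2.imread('pics/scene0c.png')
b=cv2.resize(b,None,fx=.9,fy=.9)
E
```

```text
top [0.51517461 0.0336334  0.012     ] plate ((0.5558576583862305, -0.025757938623428345), (0.003550904104486108, 0.0), -179.10385131835938) 0.012314220034259634 2
top pts 654 ((0.5161572694778442, 0.03156504034996033), (0.06119748577475548, 0.3074086010456085), 0.20921392738819122)
lever [[0.538, -0.024, 0.166], [0.538, -0.027, 0.166], [0.538, -0.031, 0.163], [0.538, -0.034, 0.167], [0.538, -0.037, 0.164], [0.534, -0.024, 0.169], [0.535, -0.028, 0.164], [0.534, -0.031, 0.167], [0.535, -0.034, 0.165], [0.536, -0.037, 0.16], [0.532, -0.025, 0.162], [0.531, -0.027, 0.17], [0.532, -0.031, 0.162], [0.531, -0.034, 0.17], [0.532, -0.037, 0.163], [0.53, -0.025, 0.157], [0.53, -0.028, 0.156], [0.53, -0.031, 0.158], [0.53, -0.034, 0.153], [0.536, -0.092, 0.125], [0.527, 0.124, 0.126], [0.529, -0.025, 0.142], [0.529, -0.029, 0.141], [0.529, -0.032, 0.143], [0.529, -0.035, 0.14], [0.531, -0.042, 0.126], [0.533, -0.095, 0.125], [0.523, 0.152, 0.125], [0.523, 0.124, 0.125], [0.528, -0.026, 0.128], [0.528, -0.029, 0.128], [0.527, -0.032, 0.131], [0.528, -0.035, 0.128], [0.53, -0.095, 0.126], [0.51
[... 1575 characters left out ...]
 0.299], [0.272, -0.024, 0.338], [0.268, 0.008, 0.317], [0.269, 0.014, 0.314], [0.266, 0.019, 0.309], [0.269, 0.02, 0.31], [0.268, 0.024, 0.307], [0.267, 0.031, 0.303], [0.265, 0.035, 0.299], [0.266, 0.044, 0.294], [0.267, 0.05, 0.292], [0.269, 0.001, 0.318]] [[74, 188], [77, 187], [77, 192], [78, 193], [80, 191], [82, 190], [82, 195], [84, 189], [84, 195], [85, 195], [88, 203], [89, 192], [89, 195], [90, 199], [90, 200], [91, 208], [92, 198], [92, 200], [92, 201], [92, 203], [92, 206], [93, 194], [93, 197], [93, 198], [93, 199], [93, 200], [93, 203], [93, 204], [93, 206], [94, 186], [94, 196], [94, 198], [94, 199], [94, 200], [94, 201], [94, 203], [94, 204], [94, 207], [94, 209], [95, 194]]
```

View pics/scene0c.png

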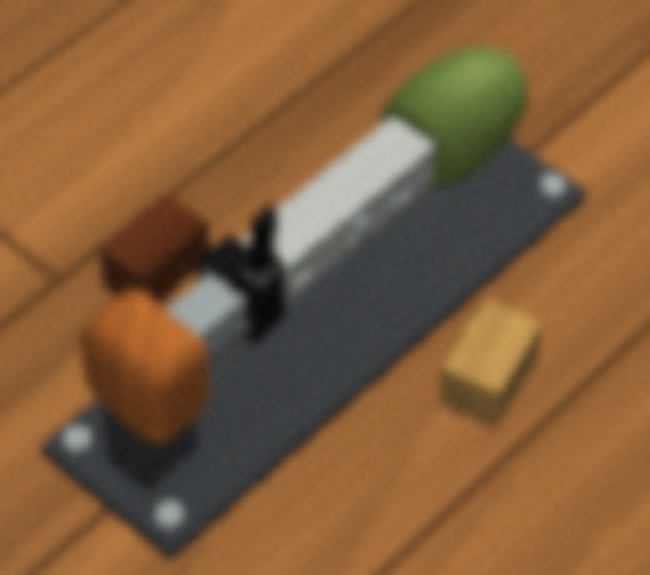

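View pics/top0c.png

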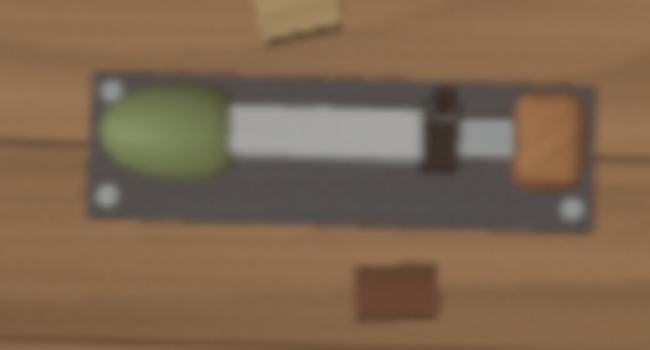

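In the scene crop the tube runs from (270,250) to (430,140), the collar and lever are at (260,270), and three holes show on the right face. In the top crop the tube runs from x=230 (toe) to x=422 (collar), y 103–158. I'll convert those to world positions and look for the holes.

```bash
python3 - <<'E'
from h import *
f=lambda a,x,y:np.array(a)/5.+[x,y]-0.4
tp=f([[230,103],[230,158],[422,107],[422,157],[460,140]],200,210)
T=ray("top",tp,0.105);print("tube corners top",T.round(4).tolist())
pc=ray("top",f([[94,73],[595,87],[592,232],[90,217]],200,210),0.012);print("plate top",pc.round(4).tolist())
ps=ray("scene",f([[583,193],[172,553],[43,450]],210,155),0.012);print("plate scene",ps.round(4).tolist())
ts=ray("scene",f([[393,115],[436,147],[275,210],[283,265]],210,155),0.105);print("tube scene",ts.round(4).tolist())
# depth/colour based
for n in("top","scene"):
    d=np.load(f"pics/{n}0.npy");p=cv2.imread(f"pics/{n}0.png");P=cloud(n,d)
    m=(np.abs(P[...,2]-0.105)<0.006)&(np.abs(P[...,0]-.517)<.04)&(np.abs(P[...,1]-.035)<.06)&(p.min(2)>110)
    X=P[m];l=cv2.fitLine(X[:,:2].astype(np.float32),cv2.DIST_HUBER,0,.001,.001).ravel();print(n,len(X),l,X.min(0),X.max(0))
p=cv2.imread("pics/scene0.png")
cv2.imwrite("pics/holes.png",cv2.resize(p[175:225,255:305],None,fx=12,fy=12,interpolation=cv2.INTER_CUBIC))
E
```

```text
tube corners top [[0.5327, 0.1046, 0.105], [0.4977, 0.1032, 0.105], [0.5337, -0.017, 0.105], [0.5019, -0.0178, 0.105], [0.5134, -0.0416, 0.105]]
plate top [[0.5638, 0.2023, 0.012], [0.5642, -0.1358, 0.012], [0.4661, -0.135, 0.012], [0.4666, 0.2002, 0.012]]
plate scene [[0.5659, 0.196, 0.012], [0.5665, -0.1378, 0.012], [0.4705, -0.1394, 0.012]]
tube scene [[0.5002, 0.1023, 0.105], [0.5326, 0.101, 0.105], [0.5001, 0.0101, 0.105], [0.5288, -0.0138, 0.105]]
top 313 [ 0.00373334 -0.999993    0.5161626   0.05116839] [ 0.50080885 -0.01767615  0.09923086] [0.53171027 0.09364259 0.1108173 ]
scene 348 [ 0.04179353 -0.99912626  0.5172338   0.04464145] [ 0.49876645 -0.0108891   0.0991588 ] [0.53178664 0.09483197 0.11013229]
```

View pics/holes.png

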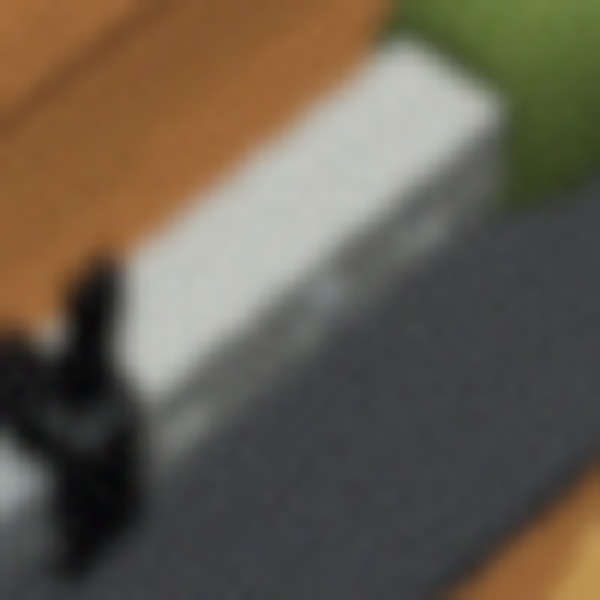

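```bash
python3 - <<'E'
from h import *
m=robot.camera_model("scene")
c=-m['R'].T@m['t']
for uv in [[185,425],[322,290],[425,235]]:
    px=np.array(uv)/12+[255,175]-.45
    a=ray("scene",[px],0.09)[0]; r=a-c; s=(0.532-c[0])/r[0]; print((c+r*s).round(4), a.round(4))
o=robot.get_obs();print(o['position'],o['tool_rot'])
from scipy.spatial.transform import Rotation as R
M=R.from_quat(o['tool_rot']).as_matrix();print(M.round(3))
E
```

```text
[ 0.532  -0.0032  0.0881] [ 0.533  -0.0042  0.09  ]
[0.532  0.0408 0.0956] [0.5289 0.0442 0.09  ]
[0.532  0.075  0.0848] [0.5348 0.0717 0.09  ]
[ 0.17316612 -0.59983532  0.22166839] [ 9.90157724e-01  1.39952467e-01  3.76769707e-05 -9.93992047e-04]
[[ 0.961  0.277 -0.   ]
 [ 0.277 -0.961  0.002]
 [ 0.    -0.002 -1.   ]]
```

Jig origin comes out at about (0.5165, 0.044) with yaw near 0. The button ray gives y≈0.042 and the shorter hole y≈0.075, which matches the 33 mm spacing. The next hole is about 45 mm to -y, and the lever tip is at (0.538,-0.031,0.166). I'll work out rows for a position above the button.

```bash
cat >> h.py <<'E'
from scipy.spatial.transform import Rotation as Ro
def plan(target,yaw,n,smax=.06):
    """rows to target TCP with tool down, tool x at yaw deg in world, in n rows"""
    o=robot.get_obs();p=np.array(o['position']);r=Ro.from_quat(o['tool_rot'])
    c,s=np.cos(np.radians(yaw)),np.sin(np.radians(yaw))
    T=Ro.from_matrix(np.array([[c,s,0],[s,-c,0],[0,0,-1.]]))
    rv=(r.inv()*T).as_rotvec(degrees=True);print("pos",p.round(4),"F",np.round(o['ft_force'],1),"w",round(o['grip_width'],4),"t",o['time'],"turn",rv.round(2))
    d=(np.array(target)-p)/n;st=Ro.from_rotvec(rv/n,degrees=True)
    for i in range(n):
        print(np.r_[r.inv().apply(d).round(4),(rv/n).round(2)].tolist());r=r*st
E
python3 -c "
from h import *
plan([.5165,.044,.20],90,14)"
```

```text
pos [ 0.1732 -0.5998  0.2217] F [-0.4 -0.5  0.9] w 0.0869 t 0.1 turn [ -0.08  -0.09 -73.91]
[0.0363, -0.0374, 0.0016, -0.01, -0.01, -5.28]
[0.0396, -0.0339, 0.0016, -0.01, -0.01, -5.28]
[0.0425, -0.0301, 0.0016, -0.01, -0.01, -5.28]
[0.0451, -0.0261, 0.0016, -0.01, -0.01, -5.28]
[0.0473, -0.0218, 0.0016, -0.01, -0.01, -5.28]
[0.0491, -0.0173, 0.0016, -0.01, -0.01, -5.28]
[0.0505, -0.0128, 0.0016, -0.01, -0.01, -5.28]
[0.0515, -0.008, 0.0016, -0.01, -0.01, -5.28]
[0.052, -0.0033, 0.0016, -0.01, -0.01, -5.28]
[0.0521, 0.0015, 0.0016, -0.01, -0.01, -5.28]
[0.0517, 0.0063, 0.0016, -0.01, -0.01, -5.28]
[0.0509, 0.011, 0.0016, -0.01, -0.01, -5.28]
[0.0497, 0.0157, 0.0016, -0.01, -0.01, -5.28]
[0.048, 0.0202, 0.0016, -0.01, -0.01, -5.28]
```

Request:
{"op": "drive_tool", "data": {"series": [[0.036,-0.037,0,0,0,-5.28,1],[0.04,-0.034,0,0,0,-5.28,1],[0.042,-0.03,0,0,0,-5.28,1],[0.045,-0.026,0,0,0,-5.28,1],[0.047,-0.022,0,0,0,-5.28,1]]}}

```text
time: 0.72
position: [0.2956, -0.3695, 0.2223]
tool_rot: [0.932, 0.364, 0.0, -0.0]
ft_force: [1.2, 0.3, 0.3]
grip_width: 0.0869
```

Request:
{"op": "drive_tool", "data": {"series": [[0.049,-0.017,0,0,0,-5.28,1],[0.05,-0.013,0,0,0,-5.28,1],[0.0515,-0.008,0,0,0,-5.28,1],[0.052,-0.003,0,0,0,-5.28,1],[0.052,0.0015,0,0,0,-5.28,1]]}}

```text
time: 1.35
position: [0.418, -0.1406, 0.2225]
tool_rot: [0.824, 0.567, -0.0, 0.0]
ft_force: [0.0, -0.9, 1.9]
grip_width: 0.0875
```

Request:
{"op": "drive_tool", "data": {"series": [[0.0517,0.0063,0,0,0,-5.28,1],[0.0509,0.011,0,0,0,-5.28,1],[0.0497,0.0157,0,0,0,-5.28,1],[0.048,0.02,0,0,0,-5.28,1],[0,0,0,0,0,0,1]]}}

```text
time: 1.98
position: [0.5163, 0.0446, 0.2222]
tool_rot: [0.705, 0.709, 0.0, 0.0]
ft_force: [-0.5, -0.2, 0.6]
grip_width: 0.0872
```

```bash
python3 -c "
from h import *
plan([.5165,.044,.071],90,5)
p,d=robot.camera('scene');cv2.imwrite('pics/s1.png',cv2.resize(p[120:240,210:350],None,fx=5,fy=5,interpolation=cv2.INTER_CUBIC))
p,d=robot.camera('top');print(robot.get_obs()['position'])"
```

```text
pos [0.5163 0.0446 0.2222] F [-0.5 -0.2  0.6] w 0.0872 t 1.975 turn [ 0.03 -0.03  0.31]
[-0.0001, 0.0, 0.0302, 0.01, -0.01, 0.06]
[-0.0001, 0.0, 0.0302, 0.01, -0.01, 0.06]
[-0.0001, 0.0, 0.0302, 0.01, -0.01, 0.06]
[-0.0001, 0.0, 0.0302, 0.01, -0.01, 0.06]
[-0.0001, 0.0, 0.0302, 0.01, -0.01, 0.06]
[0.51467367 0.04198058 0.22207703]
```

Request:
{"op": "drive_tool", "data": {"series": [[0,0,0.03,0,0,0.3,1],[0,0,0.03,0,0,0,1],[0,0,0.03,0,0,0,1],[0,0,0.03,0,0,0,1],[0,0,0.03,0,0,0,1]]}}

```text
time: 2.7
position: [0.5146, 0.0399, 0.0718]
tool_rot: [0.71, 0.704, -0.0, -0.0]
ft_force: [0.2, 0.6, 0.0]
grip_width: 0.0872
```

```bash
python3 -c "
from h import *
for i in range(4):
    p,d=robot.camera('scene');o=robot.get_obs();print(o['position'].round(4),o['tool_rot'].round(4),o['ft_force'].round(1))
cv2.imwrite('pics/s1.png',cv2.resize(p[130:240,210:340],None,fx=6,fy=5.4,interpolation=cv2.INTER_CUBIC))"
```

```text
[0.5123 0.0401 0.0686] [ 0.71    0.7042 -0.0023 -0.0027] [-0.4 -0.3 -1.6]
[0.5123 0.0404 0.0701] [ 0.7099  0.7043 -0.0024 -0.0029] [-1.3 -0.4  0.6]
[0.5136 0.0405 0.0716] [ 0.7098  0.7044 -0.0014 -0.0017] [0.6 0.5 0.1]
[0.5147 0.0406 0.0726] [ 7.096e-01  7.046e-01 -5.000e-04 -5.000e-04] [ 0.4  1.1 -0. ]
```

View pics/s1.png

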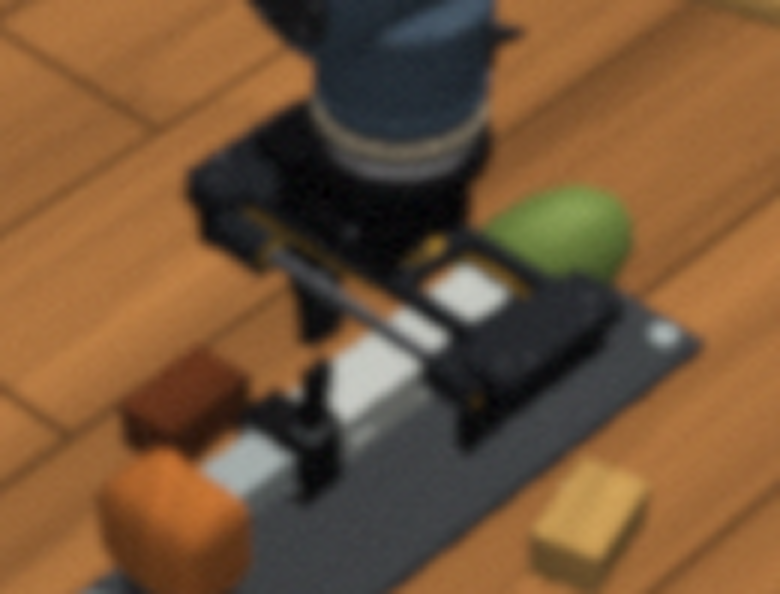

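The gripper straddles the tube with its fingers at (470,430) and (315,325), clear of the lever at (315,400) and the blocks. I'll let it settle and correct.

Request:
{"op": "drive_tool", "data": {"series": [[0,0,0,0,0,0,1],[0,0,0,0,0,0,1]]}}

```text
time: 3.15
position: [0.5161, 0.0414, 0.0738]
tool_rot: [0.709, 0.705, 0.001, 0.001]
ft_force: [-0.1, 0.6, -0.9]
grip_width: 0.087
```

```bash
python3 -c "
from h import *
plan([.5165,.0425,.071],90,1)"
```

```text
pos [0.5161 0.0414 0.0738] F [-0.1  0.6 -0.9] w 0.087 t 3.15 turn [ 0.14  0.02 -0.3 ]
[0.0011, 0.0004, 0.0028, 0.14, 0.02, -0.3]
```

Request:
{"op": "drive_tool", "data": {"series": [[0.0015,0,0.003,0,0,-0.3,0.5],[0,0,0,0,0,0,0.5],[0,0,0,0,0,0,0.48],[0,0,0,0,0,0,0.48]], "squeeze": 10}}

```text
time: 3.65
position: [0.5153, 0.0433, 0.0695]
tool_rot: [0.707, 0.707, -0.0, -0.0]
ft_force: [0.5, -0.9, 0.5]
grip_width: 0.0549
```

Request:
{"op": "drive_tool", "data": {"series": [[0,0,0,0,0,0,0.42],[0,0,0,0,0,0,0.38],[0,0,0,0,0,0,0.3],[0,0,0,0,0,0,0.3]]}}

```text
time: 4.15
position: [0.5159, 0.0431, 0.0696]
tool_rot: [0.707, 0.707, 0.0, 0.0]
ft_force: [2.3, 1.5, -1.2]
grip_width: 0.0298
```

```bash
python3 -c "
from h import *
plan([.5165,.043,.071],90,1)
print(robot.get_obs()['moment'])"
```

```text
pos [0.5159 0.0431 0.0696] F [ 2.3  1.5 -1.2] w 0.0298 t 4.15 turn [0.06 0.01 0.  ]
[-0.0001, 0.0006, -0.0014, 0.06, 0.01, 0.0]
[ 0.05408636 -0.37740229 -0.03880185]
```

Opening is 29.8 mm, equal to the tube width, so the button is flush. Next: a firmer grip, then draw gently.

Request:
{"op": "drive_tool", "data": {"series": [[0,0,0,0,0,0,0.2],[0,0,0,0,0,0,0.2],[0.001,0,0,0,0,0,0.2],[0.001,0,0,0,0,0,0.2],[0.001,0,0,0,0,0,0.2]], "squeeze": 40}}

```text
time: 4.78
position: [0.5159, 0.0451, 0.0696]
tool_rot: [0.707, 0.707, -0.0, 0.001]
ft_force: [2.5, -4.3, -1.8]
grip_width: 0.0296
```

Request:
{"op": "drive_tool", "data": {"series": [[0.001,0,0,0,0,0,0.2],[0.001,0,0,0,0,0,0.2],[0.001,0,0,0,0,0,0.2]]}}

```text
time: 5.15
position: [0.5159, 0.0473, 0.0696]
tool_rot: [0.707, 0.708, -0.001, 0.001]
ft_force: [1.6, -10.7, -2.3]
grip_width: 0.0294
```

Request:
{"op": "drive_tool", "data": {"series": [[0.001,0,0,0,0,0,0.2],[0.001,0,0,0,0,0,0.2],[0.001,0,0,0,0,0,0.2]]}}

```text
time: 5.52
position: [0.5158, 0.0506, 0.0696]
tool_rot: [0.707, 0.707, -0.0, 0.001]
ft_force: [1.6, -6.1, -0.3]
grip_width: 0.0296
```

Request:
{"op": "drive_tool", "data": {"series": [[0.001,0,0,0,0,0,0.2],[0.001,0,0,0,0,0,0.2],[0.002,0,0,0,0,0,0.2],[0.002,0,0,0,0,0,0.2],[0,0,0,0,0,0,0.2]]}}

```text
time: 6.15
position: [0.5159, 0.0573, 0.0696]
tool_rot: [0.707, 0.707, -0.0, 0.001]
ft_force: [2.7, -5.2, -1.2]
grip_width: 0.0296
```

```bash
python3 -c "
from h import *
plan([.5165,.083,.071],90,1)
p,d=robot.camera('top')
cv2.imwrite('pics/t2.png',cv2.resize(p[210:280,200:330],None,fx=6,fy=6,interpolation=cv2.INTER_CUBIC))"
```

```text
pos [0.5159 0.0573 0.0696] F [ 2.7 -5.2 -1.2] w 0.0296 t 6.15 turn [0.06 0.07 0.03]
[0.0257, 0.0007, -0.0014, 0.06, 0.07, 0.03]
```

View pics/t2.png

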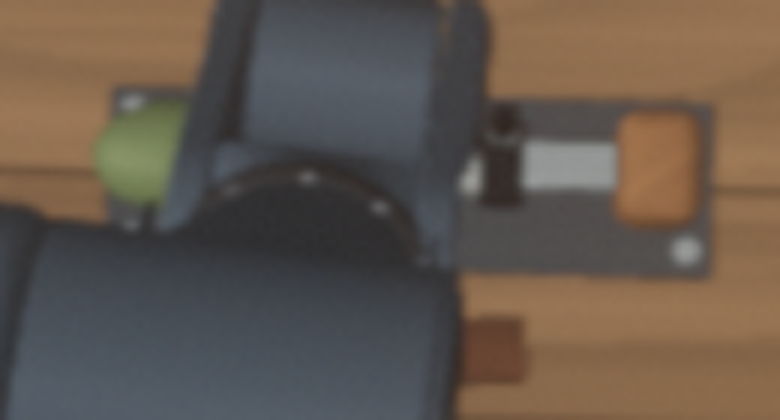

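The collar's right edge moved from about 92 to 87 px in the crop frame (about 14 mm), so the tube follows without slipping. I'll lower the squeeze so the grip slips before it can overload the button, then go on.

Request:
{"op": "drive_tool", "data": {"series": [[0,0,0,0,0,0,0.2],[0.002,0,0,0,0,0,0.2],[0.002,0,0,0,0,0,0.2],[0.002,0,0,0,0,0,0.2],[0.002,0,0,0,0,0,0.2]], "squeeze": 8}}

```text
time: 6.82
position: [0.5159, 0.0652, 0.0696]
tool_rot: [0.707, 0.707, -0.0, 0.001]
ft_force: [3.2, -5.9, -2.8]
grip_width: 0.03
```

```bash
cat >> h.py <<'E'
def collar():
    p,d=robot.camera('top')
    # profile along image row through bar: collar (dark) to bar (light) edge, right side
    r=cv2.resize(p[236:241,270:305].astype(np.float32).mean(2).mean(0,keepdims=True),(350,1),interpolation=cv2.INTER_CUBIC)[0]
    g=np.gradient(r);i=np.argmax(g);o=robot.get_obs()
    print("collar edge px",270+i/10,"pos",o['position'].round(4),"F",o['ft_force'].round(1),"w",o['grip_width'].round(4),"t",o['time'])
E
python3 -c "
from h import *
collar()
m=cv2.imread('pics/top0.png')
r=cv2.resize(m[236:241,270:305].astype(np.float32).mean(2).mean(0,keepdims=True),(350,1),interpolation=cv2.INTER_CUBIC)[0]
print(270+np.argmax(np.gradient(r))/10)
a=proj('top',[[.5165,.044-.085,.11],[.5165,.044-.085+.01,.11]]);print(a)"
```

```text
Traceback (most recent call last):
  File "h.py", line 33, in collar
    print("collar edge px",270+i/10,"pos",o['position'].round(4),"F",o['ft_force'].round(1),"w",o['grip_width'].round(4),"t",o['time'])
                                                                                                ^^^^^^^^^^^^^^^^^^^^^
AttributeError: 'float' object has no attribute 'round'
```

```bash
sed -i "s/o\['grip_width'\].round(4)/round(o['grip_width'],4)/" h.py
python3 -c "
from h import *
collar()
m=cv2.imread('pics/top0.png')
r=cv2.resize(m[236:241,270:305].astype(np.float32).mean(2).mean(0,keepdims=True),(350,1),interpolation=cv2.INTER_CUBIC)[0]
print(270+np.argmax(np.gradient(r))/10)
a=proj('top',[[.5165,.044-.085,.11],[.5165,.044-.085+.01,.11]]);print(a)"
```

```text
collar edge px 284.4 pos [0.5159 0.0657 0.0696] F [ 3.4 -3.1 -0.8] w 0.03 t 6.925
291.5
[[291.50406177 236.40444388]
 [288.3345719  236.31373388]]
```

The tube has moved 22.4 mm by camera and 22.6 mm by TCP, so there is no slip. Creeping on.

Request:
{"op": "drive_tool", "data": {"series": [[0.0015,0,0,0,0,0,0.2],[0.0015,0,0,0,0,0,0.2],[0.001,0,0,0,0,0,0.2],[0.001,0,0,0,0,0,0.2],[0.001,0,0,0,0,0,0.2]]}}

```text
time: 7.55
position: [0.5159, 0.0714, 0.0696]
tool_rot: [0.707, 0.707, -0.0, 0.001]
ft_force: [2.9, -5.4, -1.3]
grip_width: 0.0301
```

Request:
{"op": "drive_tool", "data": {"series": [[0.001,0,0,0,0,0,0.2],[0.001,0,0,0,0,0,0.2],[0.001,0,0,0,0,0,0.2],[0.001,0,0,0,0,0,0.2]]}}

```text
time: 8.05
position: [0.5159, 0.0754, 0.0696]
tool_rot: [0.707, 0.707, -0.0, 0.001]
ft_force: [3.3, -6.0, -1.0]
grip_width: 0.0299
```

```bash
python3 -c "
from h import *
collar()"
```

```text
collar edge px 281.4 pos [0.5159 0.0756 0.0696] F [ 3.2 -4.4 -2.4] w 0.0299 t 8.1
```

Request:
{"op": "drive_tool", "data": {"series": [[0.001,0,0,0,0,0,0.2],[0.001,0,0,0,0,0,0.2],[0.001,0,0,0,0,0,0.2],[0.001,0,0,0,0,0,0.2]]}}

```text
time: 8.6
position: [0.5159, 0.0797, 0.0697]
tool_rot: [0.707, 0.707, 0.0, 0.001]
ft_force: [3.1, -3.9, -1.7]
grip_width: 0.03
```

Request:
{"op": "drive_tool", "data": {"series": [[0.001,0,0,0,0,0,0.2],[0.001,0,0,0,0,0,0.2],[0.001,0,0,0,0,0,0.2]]}}

```text
time: 8.98
position: [0.5159, 0.0838, 0.0696]
tool_rot: [0.707, 0.707, 0.001, 0.0]
ft_force: [5.1, -0.2, -1.8]
grip_width: 0.0298
```

```bash
python3 -c "
from h import *
collar()"
```

```text
collar edge px 278.5 pos [0.5159 0.0838 0.0697] F [ 5.   1.5 -2. ] w 0.0301 t 9.025
```

The force dropped from -4 to about +1 N and the TCP jumped forward at 40.7 mm, which looks like the snap. I'll probe gently for the lock.

Request:
{"op": "drive_tool", "data": {"series": [[0.0005,0,0,0,0,0,0.2],[0.0005,0,0,0,0,0,0.2]]}}

```text
time: 9.28
position: [0.5159, 0.0841, 0.0696]
tool_rot: [0.707, 0.707, 0.0, 0.001]
ft_force: [4.6, -2.4, -1.8]
grip_width: 0.0298
```

```bash
python3 -c "
from h import *
collar();collar()"
```

```text
collar edge px 278.5 pos [0.5159 0.0841 0.0696] F [ 5.8 -1.3 -2.1] w 0.0297 t 9.325
collar edge px 278.5 pos [0.5159 0.0841 0.0697] F [ 5.8 -0.1 -2.6] w 0.0301 t 9.375
```

Request:
{"op": "drive_tool", "data": {"series": [[0.0005,0,0,0,0,0,0.2],[0.0005,0,0,0,0,0,0.2]]}}

```text
time: 9.62
position: [0.5158, 0.0847, 0.0696]
tool_rot: [0.707, 0.707, 0.0, 0.001]
ft_force: [5.3, -2.5, -2.6]
grip_width: 0.03
```

```bash
python3 -c "
from h import *
collar()"
```

```text
collar edge px 278.4 pos [0.5159 0.0847 0.0696] F [ 4.4 -1.6 -1.8] w 0.0302 t 9.675
```

```bash
python3 -c "
from h import *
p,d=robot.camera('scene');print(proj('scene',[[.532,.043,.09]]))
cv2.imwrite('pics/s3.png',cv2.resize(p[165:225,245:315],None,fx=10,fy=10,interpolation=cv2.INTER_CUBIC));collar()"
```

```text
[[281.932801   199.58702776]]
collar edge px 278.4 pos [0.5159 0.0847 0.0696] F [ 4.2 -1.5 -2.4] w 0.0299 t 9.775
```

View pics/s3.png

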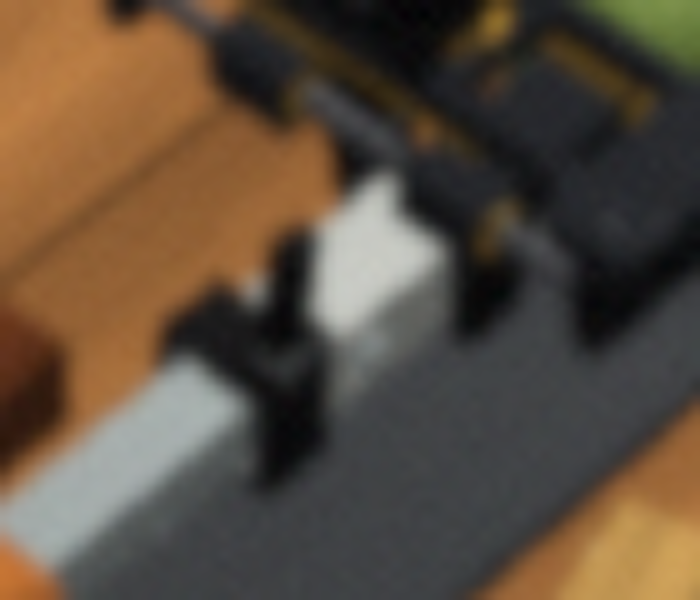

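A bluish spot sits in the hole at (370,345), which is image (282,199.5). That is exactly the projected button position. I'll do one more gentle lock test.

Request:
{"op": "drive_tool", "data": {"series": [[0.0005,0,0,0,0,0,0.2],[0.0005,0,0,0,0,0,0.2],[0,0,0,0,0,0,0.2]], "squeeze": 6}}

```text
time: 10.15
position: [0.5159, 0.0857, 0.0697]
tool_rot: [0.707, 0.707, 0.0, 0.001]
ft_force: [5.0, -2.1, -0.6]
grip_width: 0.03
```

```bash
python3 -c "
from h import *
collar()"
```

```text
collar edge px 278.4 pos [0.5159 0.0857 0.0696] F [ 5.1 -2.3 -2.3] w 0.03 t 10.2
```

Request:
{"op": "drive_tool", "data": {"series": [[0.0005,0,0,0,0,0,0.2],[0.0005,0,0,0,0,0,0.2],[0,0,0,0,0,0,0.2]]}}

```text
time: 10.58
position: [0.5159, 0.0862, 0.0696]
tool_rot: [0.707, 0.707, -0.0, 0.001]
ft_force: [5.2, -3.9, -1.8]
grip_width: 0.03
```

```bash
python3 -c "
from h import *
collar()"
```

```text
collar edge px 277.5 pos [0.5159 0.0862 0.0697] F [ 5.4 -4.2 -1.8] w 0.0299 t 10.625
```

Request:
{"op": "drive_tool", "data": {"series": [[0.0005,0,0,0,0,0,0.2],[0,0,0,0,0,0,0.2]]}}

```text
time: 10.88
position: [0.5159, 0.0864, 0.0696]
tool_rot: [0.707, 0.707, -0.0, 0.001]
ft_force: [4.1, -6.1, -1.5]
grip_width: 0.03
```

Request:
{"op": "drive_tool", "data": {"series": [[0.0005,0,0,0,0,0,0.2],[0,0,0,0,0,0,0.2]]}}

```text
time: 11.12
position: [0.5159, 0.0865, 0.0696]
tool_rot: [0.707, 0.708, -0.001, 0.001]
ft_force: [5.2, -7.6, -1.7]
grip_width: 0.0299
```

```bash
python3 -c "
from h import *
collar()"
```

```text
collar edge px 277.5 pos [0.5159 0.0865 0.0696] F [ 3.7 -7.1 -1.8] w 0.0295 t 11.175
```

The TCP has stopped at 43.4 mm with force rising to -7 N, so the button is out and locks the tube. I'll relax, open and go up.

Request:
{"op": "drive_tool", "data": {"series": [[-0.0015,0,0,0,0,0,0.2],[0,0,0,0,0,0,0.5],[0,0,0,0,0,0,1],[0,0,0,0,0,0,1],[0,0,-0.03,0,0,0,1]]}}

```text
time: 11.8
position: [0.5124, 0.087, 0.0979]
tool_rot: [0.707, 0.707, -0.003, -0.003]
ft_force: [0.6, 0.0, 1.0]
grip_width: 0.0622
```

Request:
{"op": "drive_tool", "data": {"series": [[0,0,-0.06,0,0,0,1],[0,0,-0.06,0,0,0,1],[0,0.02,-0.03,0,0,0,0],[0,0.03,0,0,0,0,0],[-0.03,0,0,0,0,0,0]]}}

```text
time: 12.42
position: [0.5666, 0.0579, 0.2501]
tool_rot: [0.706, 0.708, 0.001, 0.0]
ft_force: [0.2, -0.4, -0.3]
grip_width: 0.0643
```

Request:
{"op": "drive_tool", "data": {"series": [[-0.04,0,0,0,0,0,0],[0,0,0,0,0,0,0],[0,0,0,0,0,0,0]]}}

```text
time: 12.8
position: [0.5645, 0.0173, 0.2492]
tool_rot: [0.707, 0.707, -0.0, -0.001]
ft_force: [-0.1, -0.1, -0.1]
grip_width: 0.0347
```

```bash
python3 -c "
from h import *
collar()
d=robot.camera('scene')[1];p,_=robot.camera('scene');P=cloud('scene',d)
m=(np.abs(P[...,1]-.014)<.02)&(np.abs(P[...,0]-.53)<.03)&(P[...,2]>.128)&(P[...,2]<.18)
print(P[m].round(3).tolist())
cv2.imwrite('pics/s4.png',cv2.resize(p[140:240,230:340],None,fx=6,fy=6,interpolation=cv2.INTER_CUBIC))"
```

```text
collar edge px 290.5 pos [0.5647 0.0176 0.2493] F [ 0.1  0.7 -0.2] w 0.031 t 12.85
[[0.531, 0.017, 0.166], [0.532, 0.013, 0.166], [0.533, 0.015, 0.166], [0.537, 0.014, 0.169], [0.536, 0.02, 0.163], [0.534, 0.007, 0.169], [0.533, 0.011, 0.165], [0.535, 0.013, 0.165], [0.538, 0.013, 0.167], [0.538, 0.017, 0.163], [0.532, 0.005, 0.165], [0.536, 0.008, 0.166], [0.537, 0.011, 0.164], [0.537, 0.014, 0.161], [0.533, 0.004, 0.163], [0.535, 0.006, 0.163], [0.537, 0.007, 0.164], [0.538, 0.01, 0.162], [0.536, 0.015, 0.156], [0.532, 0.005, 0.157], [0.535, 0.005, 0.16], [0.538, 0.006, 0.161], [0.536, 0.012, 0.154], [0.538, 0.013, 0.155], [0.535, 0.002, 0.158], [0.536, 0.004, 0.158], [0.538, 0.006, 0.157], [0.537, 0.011, 0.153], [0.535, 0.016, 0.146], [0.533, 0.004, 0.152], [0.533, 0.007, 0.149], [0.536, 0.008, 0.15], [0.536, 0.012, 0.147], [0.535, 0.016, 0.142], [0.532, 0.005, 0.146], [0.537, 0.003, 0.152], [0.536, 0.009, 0.146], [0.534, 0.014, 0.14], [0.535, 0.016, 0.139], [0.533, 0.003, 0.144], [0.538, 0.002, 0.149], [0.537, 0.007, 0.144], [0.537, 0.01, 0.142], [0.536, 0.016, 0.135], [0.527, 0.006, 0.133], [0.531, 0.005, 0.137], [0.535, 0.006, 0.14], [0.536, 0.008, 0.138], [0.536, 0.012, 0.135], [0.535, 0.017, 0.129], [0.528, 0.006, 0.13], [0.531, 0.005, 0.133], [0.534, 0.006, 0.135], [0.535, 0.009, 0.132], [0.535, 0.013, 0.129], [0.534, 0.003, 0.133], [0.534, 0.007, 0.13]]
```

View pics/s4.png

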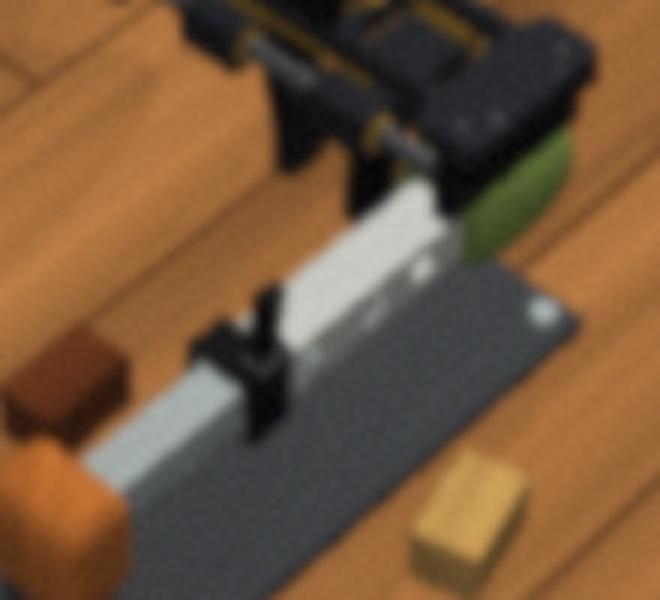

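The tube is extended and the button spot shows at (310,360), in the collar-side hole. The lever stands at (268,310) and the blocks are unmoved. Next I'll bring the closed fingers down on the lever's +x side.

Request:
{"op": "drive_tool", "data": {"series": [[-0.003,0.003,0.03,0,0,0,0],[0,0,0.03,0,0,0,0],[0,0,0.03,0,0,0,0],[0,0,0.01,0,0,0,0],[0,0,0,0,0,0,0]]}}

```text
time: 13.58
position: [0.5682, 0.0143, 0.1493]
tool_rot: [0.707, 0.707, -0.0, -0.0]
ft_force: [-0.1, -0.6, -0.2]
grip_width: 0.0005
```

Request:
{"op": "drive_tool", "data": {"series": [[0,-0.01,0,0,0,0,0],[0,-0.01,0,0,0,0,0],[0,-0.01,0,0,0,0,0],[0,-0.009,0.001,0,0,0,0],[0,0,0,0,0,0,0]]}}

```text
time: 14.2
position: [0.5285, 0.0136, 0.1489]
tool_rot: [0.707, 0.707, -0.0, -0.0]
ft_force: [1.0, 0.4, 0.7]
grip_width: 0.0006
```

Request:
{"op": "drive_tool", "data": {"series": [[0,-0.007,0.005,0,0,0,0],[0,-0.007,0.005,0,0,0,0],[0,-0.005,0.006,0,0,0,0],[0,-0.004,0.006,0,0,0,0],[0,0,0,0,0,0,0]]}}

```text
time: 14.82
position: [0.5044, 0.014, 0.1255]
tool_rot: [0.707, 0.707, -0.001, -0.002]
ft_force: [0.1, 1.4, 0.3]
grip_width: 0.0001
```

Request:
{"op": "drive_tool", "data": {"series": [[0,-0.001,0.002,0,0,0,0],[0,0,0.002,0,0,0,0],[0,0,0.002,0,0,0,0],[0,0,0,0,0,0,0]]}}

```text
time: 15.32
position: [0.5035, 0.014, 0.1203]
tool_rot: [0.707, 0.707, -0.001, -0.002]
ft_force: [-3.0, -0.5, 4.6]
grip_width: 0.0008
```

Request:
{"op": "drive_tool", "data": {"series": [[0,0,0.001,0,0,0,0],[0,0,0.001,0,0,0,0],[0,0,0,0,0,0,0]]}}

```text
time: 15.7
position: [0.5036, 0.014, 0.1199]
tool_rot: [0.707, 0.707, -0.001, -0.001]
ft_force: [-7.0, 1.1, 16.4]
grip_width: 0.0006
```

The finger met a firm stop at z = 0.120, the expected top of the flat lever, with 16 N. I'll retreat and check.

Request:
{"op": "drive_tool", "data": {"series": [[0,0,-0.02,0,0,0,0],[0,0,-0.06,0,0,0,0],[0,0,-0.06,0,0,0,0],[0.05,-0.02,-0.02,0,0,0,0],[0.05,-0.03,0,0,0,0,0]]}}

```text
time: 16.32
position: [0.4574, 0.1145, 0.2807]
tool_rot: [0.708, 0.706, 0.003, 0.002]
ft_force: [0.4, 1.4, -1.3]
grip_width: 0.0007
```

Request:
{"op": "drive_tool", "data": {"series": [[0.05,-0.03,0,0,0,0,0],[0.05,0,0,0,0,0,0],[0,0,0,0,0,0,0]]}}

```text
time: 16.7
position: [0.4249, 0.2166, 0.2785]
tool_rot: [0.705, 0.709, 0.001, 0.0]
ft_force: [0.6, 0.3, -0.2]
grip_width: 0.0004
```

```bash
python3 -c "
from h import *
collar()
p,d=robot.camera('scene');P=cloud('scene',d)
m=(np.abs(P[...,1]-.014)<.015)&(P[...,0]>.46)&(P[...,0]<.56)&(P[...,2]>.112)&(P[...,2]<.2)
print(P[m].round(3).tolist())
cv2.imwrite('pics/s5.png',cv2.resize(p[140:240,230:340],None,fx=6,fy=6,interpolation=cv2.INTER_CUBIC))"
```

```text
collar edge px 278.4 pos [0.4251 0.2149 0.2783] F [ 0.1 -0.5  0.4] w 0.0005 t 16.75
[[0.478, 0.015, 0.118], [0.482, 0.015, 0.121], [0.485, 0.017, 0.122], [0.481, 0.009, 0.122], [0.483, 0.011, 0.121], [0.483, 0.014, 0.119], [0.487, 0.014, 0.122], [0.488, 0.017, 0.12], [0.478, 0.008, 0.115], [0.482, 0.008, 0.119], [0.485, 0.009, 0.121], [0.484, 0.013, 0.116], [0.488, 0.013, 0.119], [0.491, 0.014, 0.121], [0.492, 0.016, 0.12], [0.496, 0.016, 0.123], [0.479, 0.007, 0.113], [0.484, 0.006, 0.119], [0.486, 0.007, 0.119], [0.488, 0.009, 0.119], [0.49, 0.011, 0.118], [0.491, 0.013, 0.118], [0.494, 0.014, 0.119], [0.497, 0.015, 0.121], [0.498, 0.017, 0.12], [0.484, 0.006, 0.115], [0.487, 0.007, 0.115], [0.494, 0.003, 0.125], [0.494, 0.007, 0.121], [0.493, 0.011, 0.117], [0.497, 0.012, 0.12], [0.501, 0.011, 0.123], [0.502, 0.014, 0.121], [0.505, 0.014, 0.124], [0.504, 0.019, 0.119], [0.495, 0.003, 0.122], [0.495, 0.006, 0.119], [0.498, 0.007, 0.12], [0.501, 0.007, 0.123], [0.501, 0.011, 0.12], [0.503, 0.012, 0.12], [0.508, 0.011, 0.125], [0.508, 0.015, 0.122], [0.509, 0.018, 0.12], [0.496, 0.00
[... 1283 characters left out ...]
33, 0.022, 0.116], [0.535, 0.025, 0.115], [0.516, 0.003, 0.115], [0.525, 0.001, 0.123], [0.528, 0.002, 0.125], [0.526, 0.007, 0.12], [0.53, 0.007, 0.123], [0.529, 0.012, 0.118], [0.533, 0.011, 0.121], [0.532, 0.016, 0.116], [0.534, 0.018, 0.116], [0.538, 0.017, 0.121], [0.525, 0.001, 0.12], [0.525, 0.004, 0.117], [0.53, 0.003, 0.122], [0.531, 0.006, 0.121], [0.532, 0.008, 0.119], [0.533, 0.012, 0.117], [0.532, 0.016, 0.113], [0.536, 0.019, 0.113], [0.529, 0.001, 0.119], [0.534, -0.001, 0.125], [0.533, 0.003, 0.12], [0.532, 0.008, 0.115], [0.527, 0.002, 0.112], [0.531, 0.002, 0.116], [0.536, 0.0, 0.122], [0.533, 0.007, 0.112], [0.53, -0.001, 0.113], [0.532, 0.001, 0.113], [0.536, 0.0, 0.117]]
```

View pics/s5.png

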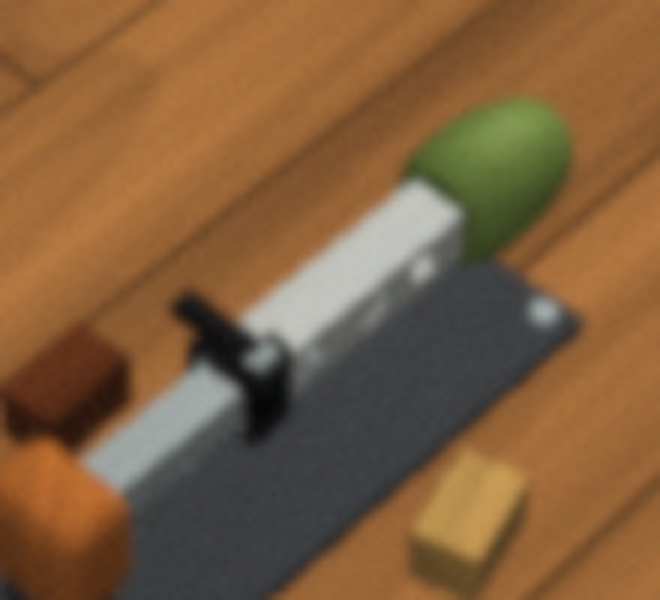

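The lever lies flat: its tip is at (185,305) and its top surface is level at z≈0.12 from x 0.48 to 0.53. The button spot is still in its hole at (310,355), the blocks are unmoved and the arm is clear. Handing in.

```bash
python3 -c "
from h import *
print(robot.hand_in())"
```

```text
the job is handed in; nothing more can be done
None
```

The shoe form is one hole longer, the clamp lever lies flat, and I handed the job in at about 17 s of the 59 s allowed. The hand-in gives no verdict, so whether it passed is not confirmed.

- **Button:** I pinched it until the grip opening read 29.8 mm, the width of the tube, so it was flush.
- **Draw:** I pulled the tube out slowly, with at most about 11 N on the wrist at the readings I took. After the first 14 mm I cut the grip from 40 N to 8 N and then 6 N, so the fingers would slip before overloading the button.
- **Snap:** I felt it at about 41 mm. The tube then locked at about 43 mm of travel, with the wrist force rising to about 7 N.
- **Lever:** I flipped it over until the finger met a firm stop at z = 0.120 m.

**Last checks:**
- Depth points show the lever's top level at about 0.12 m, with its tip at x ≈ 0.48 m.
- The camera put the tube at about 41 mm, against about 42–43 mm from the gripper position. The camera edge only resolves a few mm, and the tube has some play in the hole.
- The button appears as a spot in its hole at the expected place. I can't read how far it stands out, so the lock I felt is the main evidence that it snapped out.
- Both wooden blocks look unmoved. I did not measure the other things on the bench again, but the arm's path stayed well clear of them.

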